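# Snap the retaining clip onto the model board's pivot spindle

## Task

Take the fork tool by its handle and with it push the split clip sideways along the board into the groove of the pivot spindle until it snaps fully home: gently, stopping once it has snapped in (never more than 15 N), and without the gripper itself touching the clip. Then stand the fork tool upright back on its cork pad, let go, and leave the other things on the bench where they are.

Things in the scene. Friction and masses are not known exactly. Their poses are not given: they have to be found in the camera images.
- board: Fixed plywood model board on the bench, 250 x 120 x 24 mm. Origin: underside, at the middle of the pivot spindle's slot; x runs from the clip towards the spindle, z up. Spans x -155 to +95, y -60 to +60 mm. A flat steel plate, on which the clip slides, covers x -122 to +53, y -40 to +40 mm; its top is 26 mm above the origin. A little timber pavilion stands at x 59 to 93 mm, up to 66 mm above the origin.
- slot_middle (a point): Point on the plate's top, at the middle of the upright aluminium spindle's slot; axes as the board's. Groove: 18 mm diameter, 0 to 7.5 mm above the plate; head above it: 26 mm diameter, up to 22.5 mm. The spindle is clamped in a slot along x: it really stands anywhere from 28 mm before to 28 mm beyond this point along x (not measured: find it by feel), and exactly at y = 0.
- clip_center (a point): Split clip of dark steel, loose, flat on the plate, 60 g; the point is the centre of its bore (on the spindle's axis once seated), 3 mm above its underside. x points out of its open mouth, z up. Extends x -19 to +12.5 mm, 31 mm wide, 6 mm thick. Two sprung jaws; mouth 12 mm wide, spread to 18 mm by the groove. Home, it has about 1 mm play, against a hard stop.
- clip_back (a point): Middle of the clip's flat back face, where it is pushed: 19 mm behind the bore centre, 28 mm wide (y), 6 mm high; axes as clip_center. The jaws meet the groove when the bore centre is about 16 mm short of the spindle's axis; 6 to 11 N pushes them over; they snap shut behind the groove from about 8 mm short, and the clip jumps home.
- jaw_left (a joint): Spread of the clip's left (+y) jaw, rad: 0 at rest, about 0.13 when it rides over the groove, near 0 again when snapped home.
- tongue (a joint): Sprung witness tongue in the middle of the clip's back, travel in m: 0 when free (it stands 2.5 mm into the bore), 0.0015 to 0.003 when the spindle's groove is home in the bore and presses it back (under 1 N).
- jaw_right (a joint): Spread of the clip's right (-y) jaw, rad, as for the left.
- fork_grip (a point): Fork tool, 180 g (varies), standing upright on its steel foot on the cork pad; the point is in its dark wooden handle, half-way up, 38 mm above the foot's underside. x points towards the fork, z up. Handle 30 mm (x) by 22 mm (y, the width to grip), from 9 to 71 mm above the underside. Foot: x -25 to +40 mm, 44 mm wide (y), 9 mm high.
- fork_front (a point): Middle of the foot's front face, which pushes the clip: 40 mm ahead of the handle's middle (x), 4 mm above the underside; axes as fork_grip. At each side of it a tine, 6 mm wide and 8 mm high, stands 7 mm further forward; the gap between the tines is 32 mm and takes the clip's back.
- pad: Fixed cork pad, 120 (x) by 90 (y) mm, 4 mm thick, on the bench; origin at the centre of its underside, so its top is 4 mm above the origin. The fork tool's place; left or right of the board.
- offcuts: Bystander: fixed open wooden tray, 120 x 90 x 30 mm, on the side of the board opposite the pad; origin at the centre of its underside.
- glue: Bystander: white glue bottle, 44 mm diameter, 100 mm high, standing; origin at the centre of its underside.
- block: Bystander: loose timber block, 50 x 50 x 35 mm; origin at the centre of its underside.
- house: Bystander: little card and stick house model, 78 x 58 x 62 mm, loose; origin at the centre of its underside.

How it is judged (in metres and radians):
On the way, in this order (a step that is already met when the one before it is completed fails the run):
1. the fork tool pushes the clip so that the spindle spreads both jaws (contact force between fork and clip above 2 N and value of joint each of jaw_left, jaw_right above 0.06 rad).
2. the clip has snapped home in the groove (x of clip_center in the frame of board between -0.031 and 0.031 m and y of clip_center in the frame of board between -0.003 and 0.003 m and value of joint tongue above 0.0008 m and z of clip_center in the frame of board between 0.026 and 0.0335 m and value of joint each of jaw_left, jaw_right below 0.07 rad), for 0.2 s.
At the end, for the whole second after the job is handed in: Clip in the groove: bore centre within 31 mm of the board origin along x (slot: 28 mm), 3 mm across, tongue pressed over 0.8 mm, under 7.5 mm above the plate, both jaws under 0.07 rad. Fork tool upright (0.1 rad) on the cork pad, handle within 50 mm (x) and 45 mm (y) of its centre (all of step 2 and angle between fork_grip's own z axis and vertical below 0.1 rad and x of fork_grip in the frame of pad between -0.05 and 0.05 m and y of fork_grip in the frame of pad between -0.045 and 0.045 m and z of fork_grip in the frame of pad between 0.036 and 0.048 m); the robot touches nothing.
It fails at once if the fork tool presses on the clip with more than 15 N (contact force between fork and clip above 15 N).
It fails at once if the gripper or arm touches the clip (contact force between any of the fingers, the arm and clip above 0.5 N).
It fails at once if the glue is moved by more than 20 mm or knocked over (distance of glue from where it was at the start of the episode above 0.02 m or angle between glue's own z axis and vertical above 0.4 rad).
It fails at once if the block is moved by more than 20 mm or knocked over (distance of block from where it was at the start of the episode above 0.02 m or angle between block's own z axis and vertical above 0.4 rad).
It fails at once if the house is moved by more than 20 mm or knocked over (distance of house from where it was at the start of the episode above 0.02 m or angle between house's own z axis and vertical above 0.4 rad).
It also fails if it takes over 69 s, if anything falls off the work surface, if the arm or the gripper's body presses on something with over 40 N, if the wrist force passes 120 N, or if a joint passes its speed limit or range.

## Robot

A 6-joint arm with a two-finger parallel gripper is mounted at the origin on the work surface. World frame = base frame: x ahead of the robot, y to its left, z up, the work surface at z = 0. Lengths are in mm, angles in degrees, forces in N, time in s.
With the tool pointing down it reaches from about 350 to 875 mm from the base axis. Payload 15.5 kg.
Tool frame: the origin (TCP) lies between the finger pads; the fingertips stand 17 mm ahead of it and the grasp point (between the pads) lies 2 mm behind it; z points along the fingers, y is the line along which they close (so a half turn about z gives the same grasp; the last joint's range is limited). The gripper opens to 85 mm and grips with 20 to 120 N. Pads are 22 mm wide; open, the fingers measure 114 mm over their backs; the gripper's body (76 mm by 85 mm) begins 54 mm behind the grasp point. The pads swing forward as they close: fully open they stand 13 mm farther back than shut.
Start: joints at [-5.472, 28.281, 77.091, -0, 74.628, -5.472], TCP at [625.001, 0.003, 248.277] pointing down, gripper open.
Joint ranges: [-166.48, 166.48], [-47.26, 123.95], [12.59, 153.08], [-70.14, 250.14], [6.76, 159.57], [-176.63, 176.63]. Speed limits (degrees/s): [108.29, 108.29, 147.25, 172.46, 172.46, 172.46].

## Interface

Orientations are given as a 3x3 rotation matrix whose columns are the frame's x, y, z axes.
In Python, from workcell import manip, eyes, workorder gives the robot as it stands.
- The arm moves only by the shell command python3 -m pendant 'ROWS' [FORCE]. ROWS is text: rows parted by semicolons, each of 7 numbers parted by spaces: the finger opening in cm, from 0 to 8.54, then the shift along the tool's x, y, z in cm, then the turn, a rotation vector about the tool's x, y, z in rad. In form: jaw tx ty tz wx wy wz; .... A call has exactly 10 rows; each row shifts and turns the commanded pose from where the row before left it, along the tool's axes as they then stand; what a row does not reach is not made up. A row lasts 1/10 s, in which the tool goes at most 50 mm and 8.59 degrees, less where a joint would pass 70% of its speed; a pose out of reach is approached as far as the arm can. A call is refused whole if a number of a shift passes 5 or a number of a turn 0.15, either way. A call with a gripper value outside its range is refused whole. The fingers move at their own pace and stop on an object; FORCE is the grip in N (left out, the last holds). Time passes only in rows, so rows that do not move let the fingers close, or fill a call up. It gives the time, the measured TCP pose, the force, the opening and the grip force at its end, in the units of the state.
- manip.sense(): the state, without advancing time (a new reading comes with each control period).
- eyes.camera(name): name is "scene" or "side" or "wrist"; returns (picture, depth): 480x640x3 uint8, red, green, blue; 480x640 float32, mm along the optical axis (not along the pixel's ray), 0 where there is no reading.
- eyes.camera_info(name): a dict with "mtx" (3x3 intrinsics, pixels), "dist_coeffs" ([k1, k2, p1, p2, k3] as OpenCV has them; the pictures are not rectified), "world_from_camera" (4x4, takes a point from camera to world coordinates). Camera axes: x right, y up, looking along -z (the intrinsics and any distortion apply to the point x, -y, -z); pixel columns grow to the right and rows downward; lengths in mm; the calibration is good to about 2 mm. A picture is of the moment at which its call begins: read the wrist's pose just before it. camera_info takes no time and is no camera call; for the wrist camera it gives the pose at the moment of the call.
- workorder.job_done(): hands the job in; it is judged then, once.
The state is a dict: "time_s": time; "joints": joint angles; "qd": joint speeds; "joint_efforts": joint torques, N m; "tcp_pos": TCP position; "eef_rot": TCP orientation; "contact_force": force on the tool from outside, world axes, zero at the start; "moment": the same for the moment, N m; "grip_width": opening from 0.0 (shut) to 1.0 (fully open); "grasp_force": force on a finger pad.
Only numpy, scipy, OpenCV 4.12 (cv2) and the standard library are available. Lean on these libraries where they do the work, as an engineer would, in place of code of your own. Each camera call takes 0.05 s, during which the arm holds its last target. There are 200 camera calls.

## Working session

There is one attempt and no reset: what is moved stays moved. The work goes in short steps, Python scripts to look and compute and a shell command to move; the robot and the scene stay as the last step left them, time stands still between calls to the robot, and variables do not carry over. Pictures are saved under pics/ and viewed, at most 10 in all, crops included, and the job is handed in when it is done.

```bash
mkdir -p pics; cat > h.py <<'E'
import numpy as np, cv2
from workcell import manip, eyes, workorder
def snap(n,f):
    i=eyes.camera_info(n); p,d=eyes.camera(n); cv2.imwrite('pics/%s.png'%f,p[:,:,::-1]); np.savez('pics/%s.npz'%f,d=d,m=i['mtx'],k=i['dist_coeffs'],T=i['world_from_camera'],p=p)
def pt(f,u,v,z=None):
    D=np.load('pics/%s.npz'%f); x,y=cv2.undistortPoints(np.array([[[u,v]]],float),D['m'],D['k'])[0,0]
    T=D['T']; r=np.array([x,-y,-1.])
    if z is None:
        s=np.median([q for q in D['d'][v-1:v+2,u-1:u+2].ravel() if q>0] or [0])
    else: s=(z-T[2,3])/(T[:3,:3]@r)[2]
    return np.round(T[:3,:3]@(r*s)+T[:3,3],1)
E
python3 - <<'E'
from h import *
for n in ('scene','side'): snap(n,n)
print(manip.sense())
E
```

```text
{'time_s': 0.1, 'joints': array([-5.47224611e+00,  2.83125930e+01,  7.71223270e+01, -2.26696809e-03,
        7.46274923e+01, -5.47129325e+00]), 'qd': array([ 0.04583198, -0.02353908, -0.11500451,  0.00960615, -0.07629956,
       -0.09398852]), 'joint_efforts': array([ 1.84837576e-03, -8.83585095e+01, -3.84566367e+01, -1.63215273e-04,
        5.08969635e-03, -3.09245672e-05]), 'tcp_pos': array([6.24710637e+02, 1.32777404e-02, 2.47753509e+02]), 'eef_rot': array([[ 6.15697659e-06,  9.99999408e-01, -1.08797288e-03],
       [ 9.99999998e-01, -6.08527967e-06,  6.59028440e-05],
       [ 6.58961843e-05, -1.08797329e-03, -9.99999406e-01]]), 'contact_force': array([-0.06259205,  0.74850042, -0.48717044]), 'moment': array([-0.00503909,  0.02848777, -0.02584937]), 'grasp_force': 0.0, 'grip_width': 0.9950170254891785}
```

View pics/scene.png

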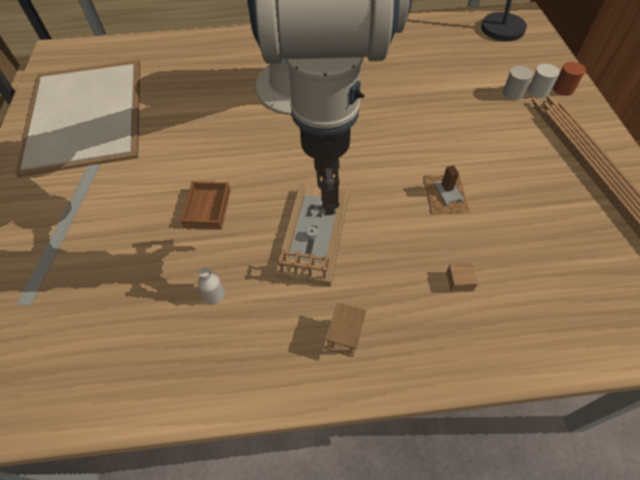

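View pics/side.png

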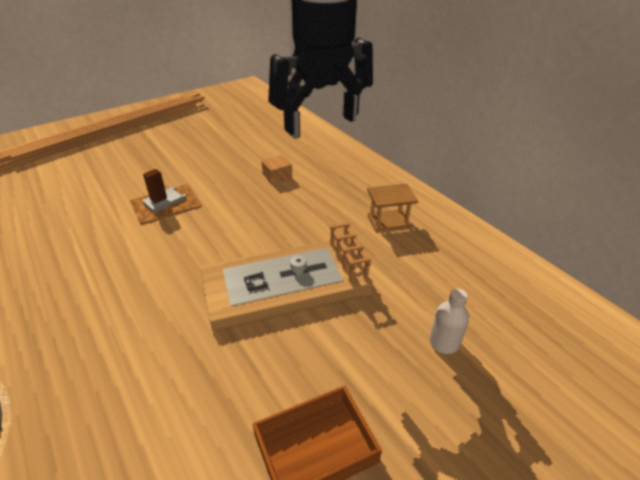

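The side view shows the fork at about (155,187) on its pad, the clip at (256,282) and the spindle at (298,265). The scene view shows the fork at about (449,180). I'll enlarge both areas.

```bash
python3 - <<'E'
from h import *
a=cv2.imread('pics/side.png')
A=cv2.resize(a[230:330,195:375],(800,444),interpolation=cv2.INTER_CUBIC)
b=cv2.resize(a[160:225,125:205],(400,325)[:2],interpolation=cv2.INTER_CUBIC)
s=cv2.imread('pics/scene.png')
c=cv2.resize(s[160:220,415:475],(300,300),interpolation=cv2.INTER_CUBIC)
cv2.imwrite('pics/c1.png',A[:, :])
C=np.zeros((325,720,3),np.uint8);C[:,:400]=b;C[:300,410:710]=c;cv2.imwrite('pics/c2.png',C)
E
```

```text
(no output)
```

View pics/c1.png

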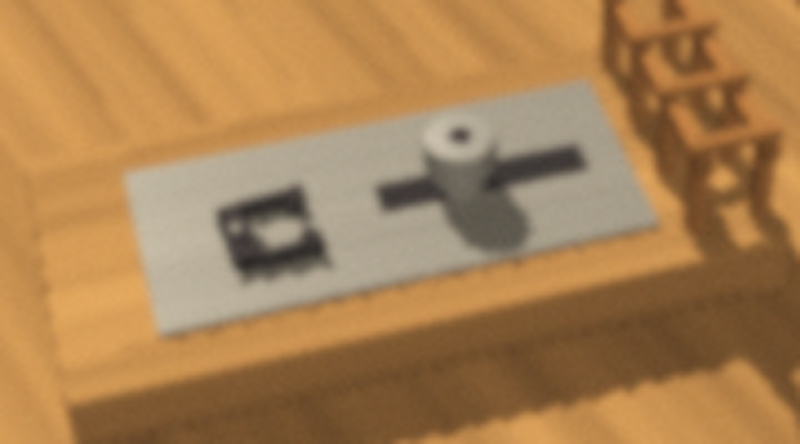

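View pics/c2.png

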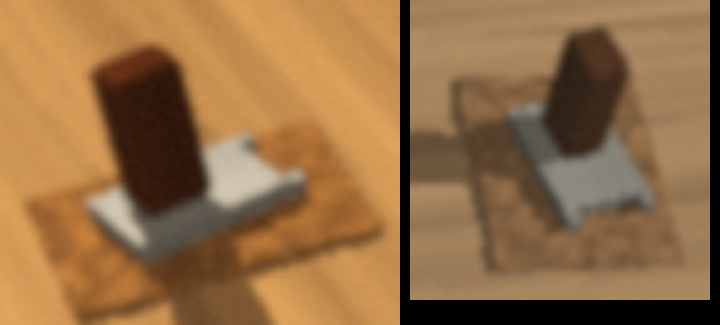

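```bash
python3 - <<'E'
from h import *
f=lambda u,v,z:pt('side',195+u/4.444,230+v/4.444,z)
for n,u,v,z in [('TL',125,172,26),('BL',162,335,26),('TR',590,80,26),('BR',658,228,26),('slotL',378,198,26),('slotR',585,157,26),('head',460,138,48.5),('clipTL',218,207,32),('clipTR',300,187,32),('clipBR',328,262,32),('clipBL',240,275,32),('backmid',228,240,32)]: print(n,f(u,v,z))
g=lambda u,v,z:pt('side',125+u/5,160+v/5,z)
for n,u,v,z in [('padL',28,205,4),('padT',318,122,4),('padR',382,232,4),('padB',78,320,4),('footBL',87,203,13),('footB',148,248,13),('tineR',303,175,12),('tineL',248,137,12),('handtop',138,60,75)]: print(n,g(u,v,z))
h=lambda u,v,z:pt('scene',415+(u-410)/5,160+v/5,z)
for n,u,v,z in [('pad1',455,82,4),('pad2',490,270,4),('pad3',683,262,4),('pad4',632,80,4),('footBL',508,113,13),('tine1',575,225,12),('tine2',652,203,12),('handtop',602,52,75)]: print('sc',n,h(u,v,z))
E
```

```text
TL [468.   45.1  26. ]
BL [444.7 -32.3  26. ]
TR [634.6  -7.2  26. ]
BR [608.8 -84.2  26. ]
slotL [536. -17.  26.]
slotR [608.6 -40.7  26. ]
head [564.  -27.7  48.5]
clipTL [485.    4.8  32. ]
clipTR [513.4  -2.4  32. ]
clipBR [503.5 -39.3  32. ]
clipBL [476.3 -28.1  32. ]
backmid [480.5 -11.3  32. ]
padL [406.4 350.4   4. ]
padT [525.6 342.7   4. ]
padR [516.4 253.6   4. ]
padB [399.7 264.8   4. ]
footBL [424.2 324.4  13. ]
footB [434.2 281.5  13. ]
tineR [502.4 296.7  12. ]
tineL [494.1 335.6  12. ]
handtop [454.4 309.9  75. ]
sc pad1 [400.7 272.5   4. ]
sc pad2 [517.5 260.6   4. ]
sc pad3 [523.9 351.    4. ]
sc pad4 [410.3 359.6   4. ]
sc footBL [431.4 289.6  13. ]
sc tine1 [502.2 303.6  12. ]
sc tine2 [493.8 343.1  12. ]
sc handtop [452.3 315.8  75. ]
```

The crops give the plate yaw at about -17.5°, slot middle near (572,-30) and clip back near (480,-13). The fork handle is near (453,311), yaw about 12°. Next I'll work out the wrist camera geometry.

```bash
python3 - <<'E'
from h import *
i=eyes.camera_info('wrist'); print(np.round(i['world_from_camera'],3),i['mtx']); s=manip.sense(); print(s['tcp_pos'],np.round(s['eef_rot'],3))
E
```

```text
[[ 1.00000e+00  0.00000e+00  1.00000e-03  6.24380e+02]
 [-1.00000e-03  9.65000e-01  2.61000e-01  6.52340e+01]
 [-1.00000e-03 -2.61000e-01  9.65000e-01  3.73507e+02]
 [ 0.00000e+00  0.00000e+00  0.00000e+00  1.00000e+00]] [[333.52463653   0.         321.07385098]
 [  0.         333.52463653 246.04803362]
 [  0.           0.           1.        ]]
[6.24710637e+02 1.32777404e-02 2.47753509e+02] [[ 0.     1.    -0.001]
 [ 1.    -0.     0.   ]
 [ 0.    -0.001 -1.   ]]
```

```bash
python3 -m pendant '8.5 -0.6 -0.95 1 0 0 0;8.5 -0.6 -0.95 1 0 0 0;8.5 -0.6 -0.95 1 0 0 0;8.5 -0.6 -0.95 1 0 0 0;8.5 -0.6 -0.95 1 0 0 0;8.5 -0.6 -0.95 1 0 0 0;8.5 -0.6 -0.95 1 0 0 0;8.5 -0.6 -0.95 1 0 0 0;8.5 -0.6 -0.95 1 0 0 0;8.5 -0.6 -0.95 1 0 0 0'
python3 - <<'E'
from h import *
snap('wrist','w1')
cv2.imwrite('pics/w1b.png',cv2.resize(cv2.imread('pics/w1.png')[80:380,120:520],(800,600),interpolation=cv2.INTER_CUBIC))
E
```

```text
time_s: 1.1
tcp_pos: [529.4, -60.2, 147.7]
eef_rot: [[-0.0, 1.0, -0.0], [1.0, 0.0, 0.0], [0.0, -0.0, -1.0]]
contact_force: [-0.6, -0.1, -1.3]
grip_width: 0.998
grasp_force: 0.0
```

View pics/w1b.png

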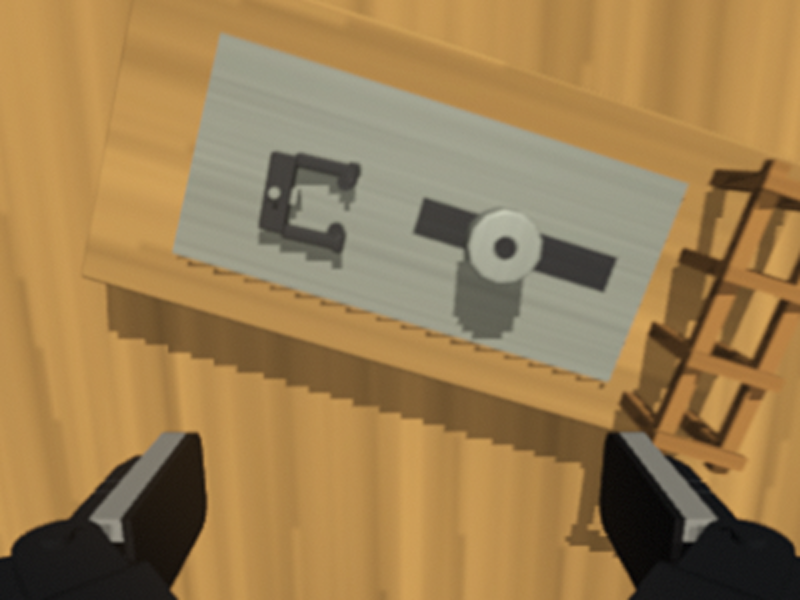

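The plate corners are at (221,33), (688,184), (611,382) and (174,252). The clip's back edge runs (270,152)–(260,229), the jaw tips are at (360,168) and (343,250), and the spindle head is at (505,246).

```bash
python3 - <<'E'
from h import *
f=lambda u,v,z:pt('w1',120+u/2,80+v/2,z)
P=[f(*q,26)[:2] for q in [(221,33),(688,184),(611,382),(174,252)]]
print(P)
a=((P[1]-P[0])+(P[2]-P[3])); th=np.arctan2(a[1],a[0]); print('yaw',np.degrees(th))
c=np.mean(P,axis=0); X=np.array([np.cos(th),np.sin(th)]);Y=np.array([-X[1],X[0]]); o=c+34.5*X; print('slotmid',o)
for n,q,z in [('head',(505,246),48.5),('sL',(420,215),26),('sR',(610,274),26),('bTL',(270,152),32),('bBL',(260,229),32),('fT',(360,170),32),('fB',(343,250),32),('hole',(274,193),32)]:
  w=f(*q,z)[:2]; print(n,w,np.round([(w-o)@X,(w-o)@Y],1))
E
```

```text
[array([466.5,  45. ]), array([633.2,  -6.1]), array([611.1, -82.4]), array([443.7, -30.9])]
yaw -17.071391482067597
slotmid [571.60492012 -28.72792519]
head [563.7 -25.8] [-8.4  0.5]
sL [535.5 -17.4] [-37.8   0.2]
sR [607.2 -39.4] [37.2  0.2]
bTL [482.7   5.1] [-94.9   6.2]
bBL [477.7 -21.8] [-91.8 -20.9]
fT [514.1  -1.2] [-63.1   9.4]
fB [507.5 -29.5] [-61.1 -19.6]
hole [483.4  -9.1] [-90.1  -7.1]
```

```bash
python3 -m pendant '8.5 3.3 -0.8 -0.1 0 0 0.136;8.5 3.4 -0.3 0 0 0 0.136;8.5 3.4 0.2 0 0 0 0.136;8.5 3.3 0.6 0 0 0 0.136;8.5 3.1 1.1 0 0 0 0.136;8.5 2.9 1.5 0 0 0 0.136;8.5 2.7 1.9 0 0 0 0.136;8.5 2.4 2.2 0 0 0 0.136;8.5 2.1 2.6 0 0 0 0.136;8.5 0 0 0 0 0 0.136'
```

```text
time_s: 2.15
tcp_pos: [707.7, 87.4, 149.0]
eef_rot: [[0.979, 0.203, 0.002], [0.203, -0.979, -0.0], [0.002, 0.001, -1.0]]
contact_force: [-0.6, -0.3, -0.3]
grip_width: 1.0
grasp_force: 0.0
```

```bash
python3 -m pendant '8.5 -2.33 -2.71 0 0 0 0;8.5 -2.33 -2.71 0 0 0 0;8.5 -2.33 -2.71 0 0 0 0;8.5 -2.33 -2.71 0 0 0 0;8.5 -2.33 -2.71 0 0 0 0;8.5 -2.33 -2.71 0 0 0 0;8.5 -2.33 -2.71 0 0 0 0;8.5 -2.33 -2.71 0 0 0 0;8.5 -2.33 -2.71 0 0 0 0;8.5 -2.33 -2.71 0 0 0 0'
python3 - <<'E'
from h import *
snap('wrist','w2'); print(manip.sense()['tcp_pos'])
cv2.imwrite('pics/w2b.png',cv2.resize(cv2.imread('pics/w2.png')[40:400,80:560],(800,600),interpolation=cv2.INTER_CUBIC))
E
```

```text
time_s: 3.15
tcp_pos: [418.7, 305.8, 149.5]
eef_rot: [[0.978, 0.209, 0.0], [0.209, -0.978, 0.0], [0.0, -0.0, -1.0]]
contact_force: [0.1, 1.0, 0.5]
grip_width: 0.994
grasp_force: 0.0
[414.4764445  307.6653333  149.27774679]
```

View pics/w2b.png

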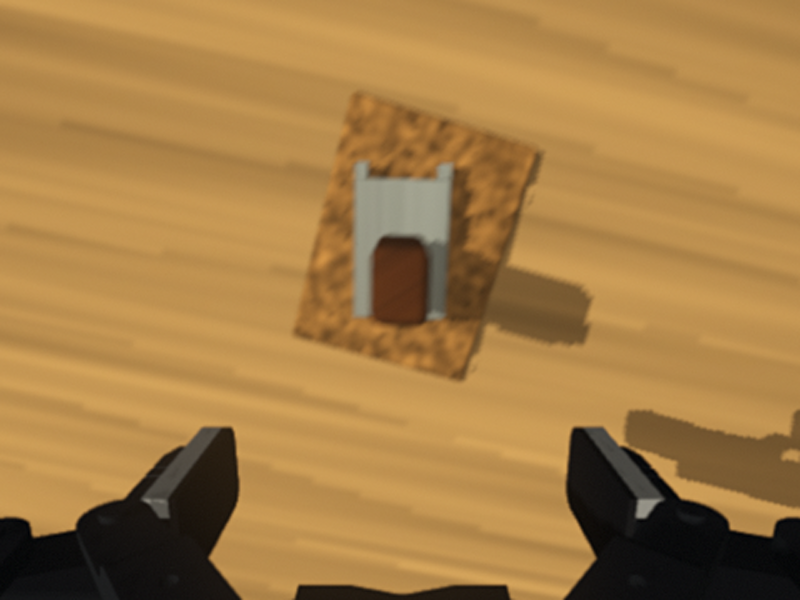

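```bash
python3 - <<'E'
from h import *
f=lambda u,v,z:pt('w2',80+u*.6,40+v*.6,z)[:2]
L={n:f(*q) for n,q in dict(tL=(361,164,12),tR=(446,164,12),fL=(369,180,13),fR=(437,180,13),bL=(355,318,13),bR=(444,318,13),hbL=(374,322,75),hbR=(427,322,75),p1=(357,92,4),p2=(541,151,4),p3=(463,380,4),p4=(294,333,4)).items()}
print(L); pc=np.mean([L['p%d'%i] for i in (1,2,3,4)],axis=0); e=L['p1']-L['p4']+L['p2']-L['p3'];print('pad',pc,np.degrees(np.arctan2(e[1],e[0])))
d=(L['tL']+L['tR'])/2-(L['bL']+L['bR'])/2; print('len',np.hypot(*d),'yaw',np.degrees(np.arctan2(d[1],d[0])))
w=L['tL']-L['tR']; print('yaw from width',np.degrees(np.arctan2(-w[0],w[1])))
yaw=np.arctan2(d[1],d[0]);X=np.array([np.cos(yaw),np.sin(yaw)])
g=[(L['tL']+L['tR'])/2-47*X,(L['fL']+L['fR'])/2-40*X,(L['bL']+L['bR'])/2+25*X,(L['hbL']+L['hbR'])/2+15*X];print('grip',g)
s=manip.sense();R=s['eef_rot'];print(s['tcp_pos'])
for q in g: print(np.round(R.T@(np.r_[q,42+2]-s['tcp_pos']),1))
E
```

```text
{'tL': array([491.5, 339.4]), 'tR': array([499.6, 301.8]), 'fL': array([485.4, 334.5]), 'fR': array([491.9, 304.3]), 'bL': array([421.1, 328.6]), 'bR': array([430.1, 286.6]), 'hbL': array([435.7, 319.2]), 'hbR': array([439.7, 300. ]), 'p1': array([522.1, 347.8]), 'p2': array([515. , 259.5]), 'p3': array([398.5, 268.5]), 'p4': array([405. , 357.6])}
pad [460.15 308.35] -4.601216103119293
len 71.14775119425771 yaw 10.528136452158657
yaw from width 12.15718208900627
grip [array([449.341231  , 312.01223735]), array([449.32338808, 312.09126583]), array([450.17913245, 312.16795885]), array([452.44747947, 312.34077531])]
[414.4764445  307.6653333  149.27774679]
[ 35.3   3.1 105.2]
[ 35.3   3.1 105.2]
[ 36.1   3.2 105.2]
[ 38.4   3.5 105.2]
```

The fork grip is at about (450,312) with yaw 11–12°. The foot length measures 71 against the true 72, so the measurement holds up. The pad centre is (460,308). I'll descend now.

```bash
python3 -m pendant '8.5 1.2 0.1 0 0 0 0;8.5 1.2 0.1 0 0 0 0;8.5 1.2 0.1 0 0 0 0;8.5 0 0 1.5 0 0 0;8.5 0 0 1.5 0 0 0;8.5 0 0 1.5 0 0 0;8.5 0 0 1.5 0 0 0;8.5 0 0 1.5 0 0 0;8.5 0 0 1.5 0 0 0;8.5 0 0 1.5 0 0 0'
python3 -m pendant '8.5 0 0 0 0 0 0;8.5 0 0 0 0 0 0;4 0 0 0 0 0 0;3 0 0 0 0 0 0;2 0 0 0 0 0 0;1 0 0 0 0 0 0;1 0 0 0 0 0 0;1 0 0 0 0 0 0;1 0 0 0 0 0 0;1 0 0 0 0 0 0' 90
```

```text
time_s: 4.2
tcp_pos: [457.2, 309.0, 43.4]
eef_rot: [[0.978, 0.208, 0.0], [0.208, -0.978, 0.0], [0.0, -0.0, -1.0]]
contact_force: [-0.2, 1.0, 0.1]
grip_width: 0.996
grasp_force: 0.0
time_s: 5.2
tcp_pos: [455.8, 309.5, 44.8]
eef_rot: [[0.978, 0.209, 0.001], [0.209, -0.978, 0.0], [0.001, -0.0, -1.0]]
contact_force: [-1.0, -1.0, 7.4]
grip_width: 0.252
grasp_force: 88.6
```

```bash
python3 -m pendant '1 0 0 -0.6 0 0 0;1 0 0 -0.6 0 0 0;1 0 0 -0.6 0 0 0.052;1 0 0 -0.6 0 0 0.052;1 0 0 -0.6 0 0 0.052;1 0 0 -0.6 0 0 0.052;1 0 0 -0.6 0 0 0.052;1 0 0 -0.6 0 0 0.052;1 0 0 -0.6 0 0 0.052;1 0 0 -0.6 0 0 0.052'
python3 -m pendant '1 0.2 1.5 0 0 0 0;1 0.4 3 0 0 0 0;1 0.5 3.5 0 0 0 0;1 0.6 3.5 0 0 0 0;1 0.6 3.5 0 0 0 0;1 0.6 3.5 0 0 0 0;1 0.5 3.5 0 0 0 0;1 0.5 3.5 0 0 0 0;1 0.3 3 0 0 0 0;1 0.2 2 0 0 0 0'
python3 - <<'E'
from h import *
snap('wrist','w3');s=manip.sense(); np.save('pics/w3t.npy',np.c_[s['eef_rot'],s['tcp_pos']]); print(s['tcp_pos'],s['contact_force'])
cv2.imwrite('pics/w3b.png',cv2.resize(cv2.imread('pics/w3.png')[80:440,80:560],(800,600),interpolation=cv2.INTER_CUBIC))
E
```

```text
time_s: 6.2
tcp_pos: [455.6, 309.4, 105.0]
eef_rot: [[0.979, -0.206, 0.0], [-0.206, -0.979, 0.0], [0.0, -0.0, -1.0]]
contact_force: [-0.7, 0.1, -1.8]
grip_width: 0.246
grasp_force: 87.9
time_s: 7.2
tcp_pos: [435.6, -0.4, 104.4]
eef_rot: [[0.979, -0.204, -0.0], [-0.204, -0.979, -0.0], [-0.0, 0.0, -1.0]]
contact_force: [0.5, 0.9, -1.4]
grip_width: 0.249
grasp_force: 88.3
[435.5273394   -1.97777184 104.37896103] [ 0.19877243  0.08441836 -2.04348659]
```

View pics/w3b.png

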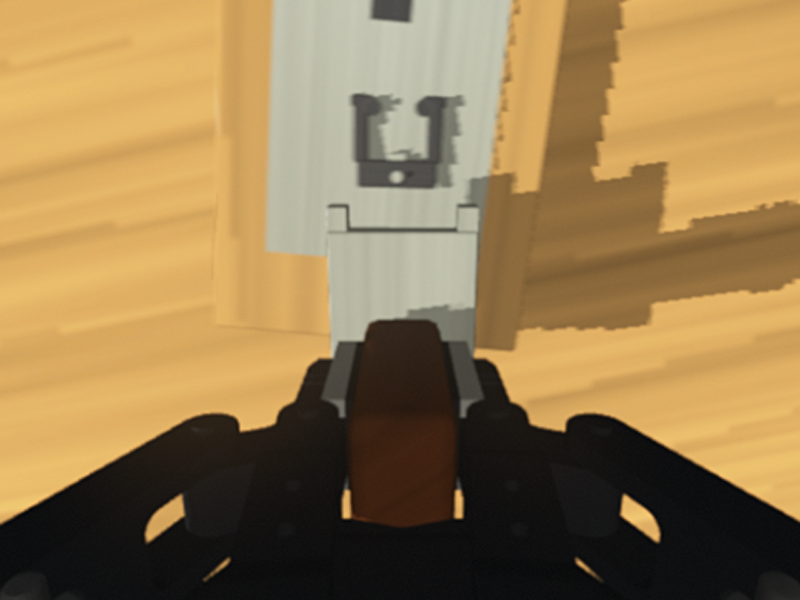

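The fork is held square, with tine tips at (330,206) and (478,206) and the front face at v≈231. The clip's back edge is just ahead at (359,187)–(436,187), with almost the same heading.

```bash
python3 - <<'E'
from h import *
f=lambda u,v,z:pt('w3',80+u*.6,80+v*.6,z)
M=np.load('pics/w3t.npy');R=M[:,:3];t=M[:,3]
th=np.radians(-17.07);X=np.array([np.cos(th),np.sin(th)]);Y=np.array([-X[1],X[0]]);o=np.array([571.6,-28.7])
for n,q in dict(tL=(330,206,71.6),tR=(478,206,71.6),fL=(348,231,72.6),fR=(458,231,72.6),bL=(359,187,32),bR=(436,187,32),bLlow=(359,187,26),hole=(397,177,32),jL=(364,98,32),jR=(431,98,32),plL=(266,250,26),slot=(391,20,26)).items():
  w=f(*q); print(n,'tool',np.round(R.T@(w-t),1),'board',np.round([(w[:2]-o)@X,(w[:2]-o)@Y],1))
print('yaw tool rel',np.degrees(np.arctan2(R[1,0],R[0,0]))+17.07, 'tcp board',(t[:2]-o)@X,(t[:2]-o)@Y)
E
```

```text
tL tool [ 43.5 -21.2  32.8] board [-96.6  10.7]
tR tool [43.5 21.1 32.8] board [-92.7 -31.4]
fL tool [ 36.5 -16.2  31.8] board [-103.1    5.1]
fR tool [36.4 15.4 31.8] board [-100.3  -26.4]
bL tool [ 44.8 -15.9  72.4] board [-94.8   5.5]
bR tool [44.8 11.4 72.4] board [-92.3 -21.7]
bLlow tool [ 44.1 -16.3  78.4] board [-95.5   5.8]
hole tool [48.2 -2.4 72.4] board [-90.1  -7.6]
jL tool [ 74.9 -13.6  72.4] board [-64.6   6. ]
jR tool [75.   9.3 72.4] board [-62.4 -16.8]
plL tool [ 20.7 -51.7  78.3] board [-122.1   39. ]
slot tool [100.6  -4.3  78.4] board [-38.1  -0.8]
yaw tool rel 5.309218502553232 tcp board -137.9222686998738 -14.397716404893282
```

```bash
python3 -m pendant '1 -0.4 -0.11 0 0 0 0;1 -0.4 -0.11 0 0 0 0;1 0 0 0 0 0 0;1 0 0 0.7 0 0 0;1 0 0 0.7 0 0 0;1 0 0 0.7 0 0 0;1 0 0 0.7 0 0 0;1 0 0 0.5 0 0 0;1 0 0 0.3 0 0 0;1 0 0 0 0 0 0'
python3 - <<'E'
from h import *
snap('wrist','w4');s=manip.sense(); np.save('pics/w4t.npy',np.c_[s['eef_rot'],s['tcp_pos']]); print(s['tcp_pos'],s['contact_force'])
cv2.imwrite('pics/w4b.png',cv2.resize(cv2.imread('pics/w4.png')[40:340,120:520],(800,600),interpolation=cv2.INTER_CUBIC))
E
```

```text
time_s: 8.25
tcp_pos: [429.0, 5.6, 67.8]
eef_rot: [[0.979, -0.204, -0.001], [-0.204, -0.979, 0.0], [-0.001, 0.0, -1.0]]
contact_force: [-0.1, 0.2, -2.0]
grip_width: 0.247
grasp_force: 88.4
[429.07914223   5.61117087  68.12328869] [ 0.65782226  0.98756621 -1.73982287]
```

View pics/w4b.png

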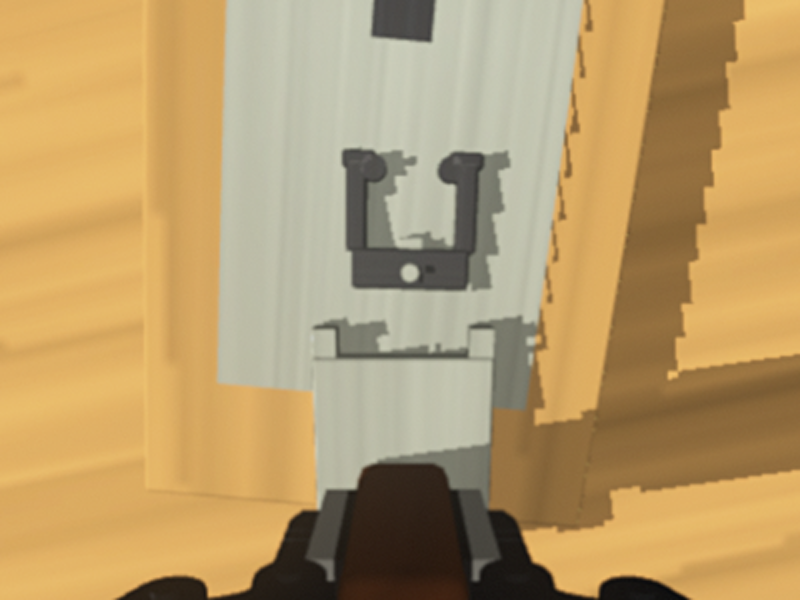

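The tine tips are at (314,327) and (494,327), the front face at v=358 (337–469), and the clip's back at v=288 (352–468). All of them are now near one height.

```bash
cat > b.py <<'E'
from h import *
th=np.radians(-17.07);X=np.array([np.cos(th),np.sin(th)]);Y=np.array([-X[1],X[0]]);o=np.array([571.6,-28.7])
def rep():
    s=manip.sense();R=s['eef_rot'];d=s['tcp_pos'][:2]-o;F=s['contact_force']
    print('front board',np.round([d@X+36.5*np.cos(np.arctan2(R[1,0],R[0,0])-th),d@Y+36.5*np.sin(np.arctan2(R[1,0],R[0,0])-th)],1),'yaw',round(np.degrees(np.arctan2(R[1,0],R[0,0])-th),2),'z',s['tcp_pos'][2],'Fx',F[:2]@X,'Fy',F[:2]@Y,'t',s['time_s'])
if __name__=='__main__': rep()
E
python3 - <<'E'
from b import *
f=lambda u,v,z:pt('w4',120+u*.5,40+v*.5,z)
M=np.load('pics/w4t.npy');R=M[:,:3];t=M[:,3]
for n,q in dict(tL=(314,327,35.5),tR=(494,327,35.5),fL=(337,358,36.5),fR=(469,358,36.5),bL=(352,288,32),bR=(468,289,32),jL=(347,160,32),jR=(480,160,32)).items():
  w=f(*q); print(n,'tool',np.round(R.T@(w-t),1),'board',np.round([(w[:2]-o)@X,(w[:2]-o)@Y],1))
rep()
E
```

```text
tL tool [ 43.8 -20.   32.6] board [-104.6   15. ]
tR tool [43.8 22.7 32.6] board [-100.6  -27.6]
fL tool [ 36.5 -14.7  31.6] board [-111.4    9. ]
fR tool [36.4 16.8 31.6] board [-108.5  -22.4]
bL tool [ 52.7 -11.2  36.1] board [-94.9   6.9]
bR tool [52.4 16.7 36.1] board [-92.6 -20.8]
jL tool [ 81.6 -11.7  36.1] board [-66.2  10.1]
jR tool [81.6 18.7 36.1] board [-63.4 -20.1]
front board [-110.    -5.7] yaw 5.31 z 68.12328869154928 Fx 0.3389530922480735 Fy 1.1371578347494515 t 8.3
```

```bash
python3 -m pendant '1 0 0.16 0 0 0 0;1 0.1 0 0 0 0 0;1 0.2 0 0 0 0 0;1 0.3 0 0 0 0 0;1 0.3 0 0 0 0 0;1 0.2 0 0 0 0 0;1 0.15 0 0 0 0 0;1 0.15 0 0 0 0 0;1 0.15 0 0 0 0 0;1 0.15 0 0 0 0 0'; python3 b.py
```

```text
time_s: 9.3
tcp_pos: [445.4, 0.6, 68.2]
eef_rot: [[0.979, -0.204, -0.0], [-0.204, -0.979, 0.0], [-0.0, 0.0, -1.0]]
contact_force: [-1.0, 0.4, -1.6]
grip_width: 0.244
grasp_force: 88.4
front board [-92.9  -5.6] yaw 5.31 z 68.24589275269008 Fx -1.0243749318086934 Fy 0.0749083793988659 t 9.3
```

```bash
python3 -m pendant '1 0.2 -0.04 0 0 0 0.009;1 0.3 -0.08 0 0 0 0.01;1 0.3 -0.09 0 0 0 0.01;1 0.3 -0.09 0 0 0 0.01;1 0.3 -0.09 0 0 0 0.01;1 0.3 -0.09 0 0 0 0.01;1 0.3 -0.09 0 0 0 0.01;1 0.3 -0.09 0 0 0 0.01;1 0.3 -0.09 0 0 0 0.01;1 0.3 -0.06 0 0 0 0.0035'; python3 b.py
python3 - <<'E'
from b import *
snap('wrist','w5');s=manip.sense(); np.save('pics/w5t.npy',np.c_[s['eef_rot'],s['tcp_pos']]);rep()
cv2.imwrite('pics/w5b.png',cv2.resize(cv2.imread('pics/w5.png')[40:340,120:520],(800,600),interpolation=cv2.INTER_CUBIC))
E
```

```text
time_s: 10.3
tcp_pos: [475.8, 1.2, 68.3]
eef_rot: [[0.956, -0.294, 0.0], [-0.294, -0.956, -0.0], [0.0, 0.0, -1.0]]
contact_force: [-0.1, -0.1, -1.8]
grip_width: 0.247
grasp_force: 88.3
front board [-63.8   0.5] yaw -0.03 z 68.28505518636891 Fx -0.008648628179639233 Fy -0.15847871481182715 t 10.3
front board [-63.3   0.6] yaw -0.02 z 68.29927024716216 Fx 1.2224818896400242 Fy -0.8775464302822016 t 10.35
```

View pics/w5b.png

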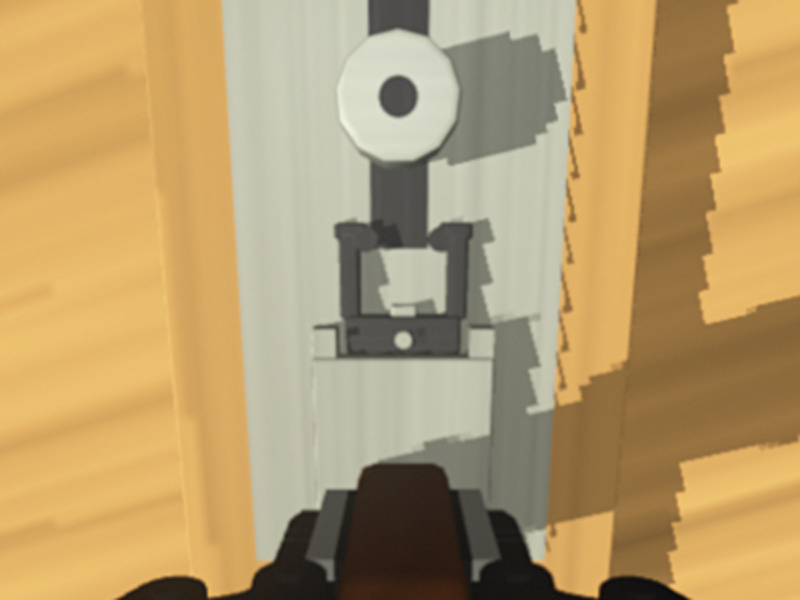

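The clip sits squarely between the tines at (403,355). Its centre is about 1 mm off the slot line (u≈399), and the spindle head is at (398,97).

```bash
python3 - <<'E'
from b import *
f=lambda u,v,z:pt('w5',120+u*.5,40+v*.5,z)
for n,q in dict(head=(398,97,48.5),slotend=(400,246,26),back=(404,355,32),fm=(403,358,36.5),jL=(350,228,32),jR=(460,228,32)).items():
  w=f(*q); print(n,'board',np.round([(w[:2]-o)@X,(w[:2]-o)@Y],1))
E
python3 -m pendant '1 0.1 -0.1 0 0 0 0;1 0.2 0 0 0 0 0;1 0.2 0 0 0 0 0;1 0.2 0 0 0 0 0;1 0.2 0 0 0 0 0;1 0.2 0 0 0 0 0;1 0.15 0 0 0 0 0;1 0.1 0 0 0 0 0;1 0.1 0 0 0 0 0;1 0 0 0 0 0 0'; python3 b.py
```

```text
head board [-8.2  0.4]
slotend board [-37.9   0.1]
back board [-63.9  -0.9]
fm board [-63.8  -0.5]
jL board [-33.7  11.8]
jR board [-33.7 -14. ]
time_s: 11.35
tcp_pos: [489.8, -2.1, 68.3]
eef_rot: [[0.956, -0.293, 0.0], [-0.293, -0.956, -0.0], [0.0, -0.0, -1.0]]
contact_force: [-0.7, 0.3, -1.2]
grip_width: 0.246
grasp_force: 88.3
front board [-49.5   1.4] yaw 0.01 z 68.28073305223272 Fx -0.7510489549330792 Fy 0.04977398549215995 t 11.35
```

```bash
python3 -m pendant '1 0.05 0 0 0 0 0;1 0.05 0 0 0 0 0;1 0.05 0 0 0 0 0;1 0.05 0 0 0 0 0;1 0.05 0 0 0 0 0;1 0.05 0 0 0 0 0;1 0.05 0 0 0 0 0;1 0.05 0 0 0 0 0;1 0.05 0 0 0 0 0;1 0.05 0 0 0 0 0'; python3 b.py; python3 -m pendant '1 0.03 0 0 0 0 0;1 0.03 0 0 0 0 0;1 0.03 0 0 0 0 0;1 0.03 0 0 0 0 0;1 0.02 0 0 0 0 0;1 0.02 0 0 0 0 0;1 0.02 0 0 0 0 0;1 0.02 0 0 0 0 0;1 0 0 0 0 0 0;1 0 0 0 0 0 0'; python3 b.py
```

```text
time_s: 12.35
tcp_pos: [494.5, -3.5, 68.3]
eef_rot: [[0.956, -0.293, -0.0], [-0.293, -0.956, 0.0], [-0.0, -0.0, -1.0]]
contact_force: [-0.4, -0.0, -1.8]
grip_width: 0.245
grasp_force: 88.3
front board [-44.6   1.4] yaw 0.01 z 68.27172394907842 Fx -0.33388105517927646 Fy -0.15124274285995146 t 12.35
time_s: 13.35
tcp_pos: [496.2, -4.1, 68.2]
eef_rot: [[0.956, -0.293, -0.0], [-0.293, -0.956, 0.0], [-0.0, 0.0, -1.0]]
contact_force: [-3.9, 3.0, -2.0]
grip_width: 0.246
grasp_force: 88.4
front board [-42.8   1.4] yaw 0.01 z 68.23307975793702 Fx -4.624859757934053 Fy 1.6770422243289724 t 13.35
```

Contact came at about the expected place, at 4.6 N. I'll continue in small steps.

```bash
python3 -m pendant '1 0.02 0 0 0 0 0;1 0.02 0 0 0 0 0;1 0.02 0 0 0 0 0;1 0.02 0 0 0 0 0;1 0.02 0 0 0 0 0;1 0 0 0 0 0 0;1 0 0 0 0 0 0;1 0 0 0 0 0 0;1 0 0 0 0 0 0;1 0 0 0 0 0 0'; python3 b.py
```

```text
time_s: 14.35
tcp_pos: [497.0, -4.3, 68.2]
eef_rot: [[0.956, -0.293, -0.001], [-0.293, -0.956, 0.0], [-0.001, 0.0, -1.0]]
contact_force: [-4.7, 2.7, -0.4]
grip_width: 0.25
grasp_force: 88.4
front board [-41.9   1.4] yaw 0.02 z 68.19010357836636 Fx -5.312499273079875 Fy 1.144386187646814 t 14.35
```

```bash
python3 -m pendant '1 0.02 0 0 0 0 0;1 0.02 0 0 0 0 0;1 0.02 0 0 0 0 0;1 0.02 0 0 0 0 0;1 0.02 0 0 0 0 0;1 0.02 0 0 0 0 0;1 0.02 0 0 0 0 0;1 0.02 0 0 0 0 0;1 0 0 0 0 0 0;1 0 0 0 0 0 0'; python3 b.py
```

```text
time_s: 15.35
tcp_pos: [498.4, -4.8, 68.2]
eef_rot: [[0.956, -0.293, -0.001], [-0.293, -0.956, 0.0], [-0.001, 0.0, -1.0]]
contact_force: [-5.4, 2.5, -0.5]
grip_width: 0.247
grasp_force: 88.4
front board [-40.5   1.4] yaw 0.01 z 68.16152562844299 Fx -5.897525825848074 Fy 0.800529163106167 t 15.35
```

```bash
python3 -m pendant '1 0.02 0 0 0 0 0;1 0.02 0 0 0 0 0;1 0.02 0 0 0 0 0;1 0.02 0 0 0 0 0;1 0.02 0 0 0 0 0;1 0.02 0 0 0 0 0;1 0.02 0 0 0 0 0;1 0.02 0 0 0 0 0;1 0 0 0 0 0 0;1 0 0 0 0 0 0'; python3 b.py
```

```text
time_s: 16.35
tcp_pos: [500.1, -5.3, 68.2]
eef_rot: [[0.956, -0.293, -0.001], [-0.293, -0.956, 0.0], [-0.001, 0.0, -1.0]]
contact_force: [-4.7, 2.7, -0.9]
grip_width: 0.244
grasp_force: 88.4
front board [-38.7   1.4] yaw 0.01 z 68.17514798658037 Fx -5.290383187142249 Fy 1.2509828315656164 t 16.35
```

```bash
python3 -m pendant '1 0.02 0 0 0 0 0;1 0.02 0 0 0 0 0;1 0.02 0 0 0 0 0;1 0.02 0 0 0 0 0;1 0.02 0 0 0 0 0;1 0.02 0 0 0 0 0;1 0.02 0 0 0 0 0;1 0.02 0 0 0 0 0;1 0 0 0 0 0 0;1 0 0 0 0 0 0'; python3 b.py
```

```text
time_s: 17.35
tcp_pos: [502.2, -5.9, 68.3]
eef_rot: [[0.956, -0.293, 0.0], [-0.293, -0.956, -0.0], [0.0, -0.0, -1.0]]
contact_force: [-3.1, 1.2, -1.8]
grip_width: 0.244
grasp_force: 88.4
front board [-36.5   1.5] yaw 0.01 z 68.32195714650594 Fx -3.3303218545937696 Fy 0.27004469507885137 t 17.35
```

```bash
python3 -m pendant '1 0.02 0 0 0 0 0;1 0.02 0 0 0 0 0;1 0.02 0 0 0 0 0;1 0.02 0 0 0 0 0;1 0.02 0 0 0 0 0;1 0.02 0 0 0 0 0;1 0.02 0 0 0 0 0;1 0.02 0 0 0 0 0;1 0 0 0 0 0 0;1 0 0 0 0 0 0'; python3 b.py
```

```text
time_s: 18.35
tcp_pos: [503.8, -6.4, 68.3]
eef_rot: [[0.956, -0.293, 0.001], [-0.293, -0.956, -0.0], [0.001, -0.0, -1.0]]
contact_force: [-0.6, 0.3, -1.9]
grip_width: 0.248
grasp_force: 88.4
front board [-34.9   1.4] yaw 0.01 z 68.3461000323072 Fx -0.6377156137962116 Fy 0.08809782612255254 t 18.35
```

The force has dropped to zero, so it probably snapped. I'll look.

```bash
python3 - <<'E'
from b import *
snap('wrist','w6');rep()
cv2.imwrite('pics/w6b.png',cv2.resize(cv2.imread('pics/w6.png')[100:250,220:420],(800,600),interpolation=cv2.INTER_CUBIC))
E
```

```text
front board [-34.9   1.4] yaw 0.01 z 68.34381071715454 Fx -0.38295590903474513 Fy -0.34287342251952807 t 18.4
```

View pics/w6b.png

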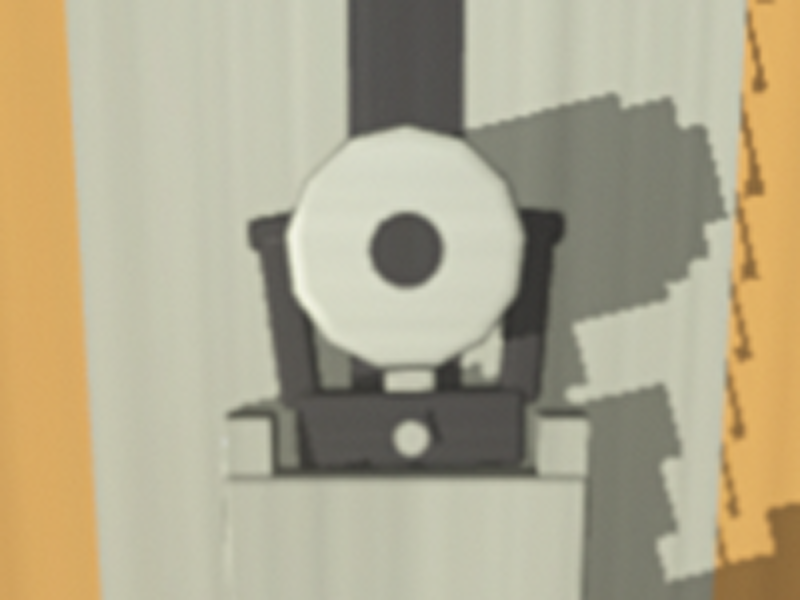

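It has not snapped yet. The jaws still ride spread over the groove at (265,235) and (550,235), and the back still touches the fork. I'll continue.

```bash
python3 -m pendant '1 0.02 0 0 0 0 0;1 0.02 0 0 0 0 0;1 0.02 0 0 0 0 0;1 0.02 0 0 0 0 0;1 0.02 0 0 0 0 0;1 0.02 0 0 0 0 0;1 0.02 0 0 0 0 0;1 0.02 0 0 0 0 0;1 0 0 0 0 0 0;1 0 0 0 0 0 0'; python3 b.py
python3 - <<'E'
from b import *
snap('wrist','w7')
a=cv2.imread('pics/w6.png',0).astype(int);b=cv2.imread('pics/w7.png',0).astype(int)
for c in (310,322,334):print(a[195:226,c].tolist(),'\n',b[195:226,c].tolist())
E
```

```text
time_s: 19.4
tcp_pos: [505.1, -6.8, 68.3]
eef_rot: [[0.956, -0.293, 0.0], [-0.293, -0.956, -0.0], [0.0, -0.0, -1.0]]
contact_force: [-0.5, 0.0, -1.9]
grip_width: 0.249
grasp_force: 88.3
front board [-33.5   1.4] yaw 0.01 z 68.30152929561521 Fx -0.5233447945176628 Fy -0.13729644880988795 t 19.4
[60, 56, 54, 64, 79, 85, 86, 84, 84, 83, 84, 85, 84, 85, 86, 84, 83, 83, 84, 80, 66, 58, 65, 86, 127, 167, 184, 189, 188, 189, 188] 
 [83, 83, 85, 85, 86, 84, 85, 86, 86, 84, 81, 67, 58, 60, 61, 59, 61, 59, 61, 61, 63, 70, 79, 91, 130, 169, 185, 189, 189, 188, 187]
[194, 190, 154, 88, 73, 83, 83, 83, 80, 93, 147, 190, 197, 195, 194, 195, 197, 194, 165, 107, 73, 62, 69, 89, 130, 169, 186, 190, 190, 191, 190] 
 [94, 82, 116, 167, 193, 198, 195, 194, 196, 196, 182, 139, 86, 77, 80, 82, 82, 80, 71, 59, 58, 71, 80, 92, 131, 172, 187, 190, 189, 189, 189]
[58, 52, 56, 70, 79, 82, 83, 81, 81, 81, 81, 81, 83, 83, 83, 80, 80, 82, 81, 80, 76, 71, 73, 89, 131, 174, 190, 193, 192, 193, 193] 
 [82, 82, 85, 84, 81, 81, 80, 77, 77, 75, 71, 79, 90, 93, 92, 78, 64, 60, 61, 61, 67, 73, 78, 90, 131, 174, 190, 192, 192, 193, 192]
```

```bash
python3 - <<'E'
from b import *
cv2.imwrite('pics/w7b.png',cv2.resize(cv2.imread('pics/w7.png')[100:250,220:420],(800,600),interpolation=cv2.INTER_CUBIC))
E
```

```text
(no output)
```

View pics/w7b.png

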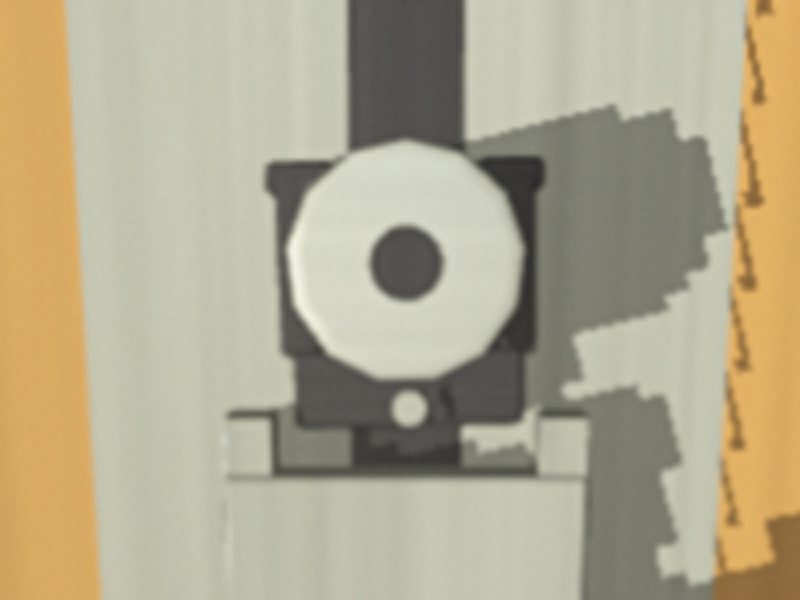

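The jaws are parallel and closed, with tips at (270,165) and (540,165). The back edge is at v≈426, clear of the fork's front at 475. I'll check this numerically.

```bash
python3 - <<'E'
from b import *
f=lambda u,v,z:pt('w7',220+u/4,100+v/4,z)
for n,q in dict(head=(406,262,48.5),back=(410,425,32),fm=(405,475,36.5),jL=(268,165,32),jR=(543,160,32)).items():
  w=f(*q); print(n,'board',np.round([(w[:2]-o)@X,(w[:2]-o)@Y],1))
E
```

```text
head board [-8.2  0.4]
back board [-28.   -0.1]
fm board [-33.3   0.4]
jL board [ 2.4 16.4]
jR board [  3.  -15.6]
```

The bore is at -9 to -9.8 against the spindle at -8.2, and the jaws are closed, so the clip is home. I'll back off straight, lift while turning, and carry the fork to the pad.

```bash
python3 -m pendant '1 -0.2 0 0 0 0 0;1 -0.4 0 0 0 0 0;1 -0.6 0 0 0 0 0;1 -0.8 0 0 0 0 0;1 -0.6 0 0 0 0 0;1 -0.4 0 0 0 0 0;1 0 0 -0.4 0 0 0;1 0 0 -0.6 0 0 0;1 0 0 -0.8 0 0 0;1 0 0 -0.8 0 0 0'
python3 -m pendant '1 0 0 -0.6 0 0 -0.03;1 0 0 -0.5 0 0 -0.03;1 0 0 -0.4 0 0 -0.03;1 0 0 -0.2 0 0 -0.03;1 0 0 0 0 0 -0.03;1 0 0 0 0 0 -0.03;1 0 0 0 0 0 -0.03;1 0 0 0 0 0 -0.03;1 0 0 0 0 0 -0.03;1 0 0 0 0 0 -0.03'
```

```text
time_s: 20.45
tcp_pos: [476.7, 2.0, 95.2]
eef_rot: [[0.956, -0.293, 0.001], [-0.293, -0.956, -0.0], [0.001, -0.0, -1.0]]
contact_force: [0.6, 0.2, -1.4]
grip_width: 0.248
grasp_force: 88.3
time_s: 21.45
tcp_pos: [476.3, 2.1, 111.2]
eef_rot: [[1.0, 0.005, -0.0], [0.005, -1.0, 0.0], [-0.0, -0.0, -1.0]]
contact_force: [0.6, 0.4, -0.8]
grip_width: 0.246
grasp_force: 88.3
```

```bash
python3 -m pendant '1 -0.1 -1.5 0 0 0 0;1 -0.2 -3 0 0 0 0;1 -0.2 -3.5 0 0 0 0;1 -0.2 -3.7 0 0 0 0;1 -0.2 -3.7 0 0 0 0;1 -0.2 -3.7 0 0 0 0;1 -0.2 -3.7 0 0 0 0;1 -0.2 -3.5 0 0 0 0;1 -0.2 -2.8 0 0 0 0;1 0 -1.6 0 0 0 0'
python3 -m pendant '1 0 0 0.4 0 0 0;1 0 0 1 0 0 0;1 0 0 1.2 0 0 0;1 0 0 1.2 0 0 0;1 0 0 1 0 0 0;1 0 0 0.7 0 0 0;1 0 0 0.5 0 0 0;1 0 0 0.3 0 0 0;1 0 0 0.1 0 0 0;1 0 0 0 0 0 0'
```

```text
time_s: 22.45
tcp_pos: [458.2, 311.0, 111.2]
eef_rot: [[1.0, 0.005, 0.0], [0.005, -1.0, 0.0], [0.0, -0.0, -1.0]]
contact_force: [0.6, 0.2, -2.0]
grip_width: 0.246
grasp_force: 88.4
time_s: 23.45
tcp_pos: [458.7, 309.1, 47.4]
eef_rot: [[1.0, 0.002, 0.0], [0.002, -1.0, 0.0], [0.0, -0.0, -1.0]]
contact_force: [-0.5, 0.0, -2.2]
grip_width: 0.252
grasp_force: 88.4
```

```bash
python3 -m pendant '1 0 0 0.04 0 0 0;1 0 0 0.04 0 0 0;1 0 0 0.04 0 0 0;1 0 0 0.04 0 0 0;1 0 0 0.02 0 0 0;1 0 0 0.02 0 0 0;1 0 0 0 0 0 0;1 0 0 0 0 0 0;1 0 0 0 0 0 0;1 0 0 0 0 0 0'
```

```text
time_s: 24.45
tcp_pos: [458.6, 309.0, 45.3]
eef_rot: [[1.0, 0.002, -0.0], [0.002, -1.0, -0.0], [-0.0, 0.0, -1.0]]
contact_force: [0.9, 1.1, -1.8]
grip_width: 0.245
grasp_force: 88.4
```

```bash
python3 -m pendant '1 0 0 0.02 0 0 0;1 0 0 0.02 0 0 0;1 0 0 0.02 0 0 0;1 0 0 0.02 0 0 0;1 0 0 0 0 0 0;1 0 0 0 0 0 0;1 0 0 0 0 0 0;1 0 0 0 0 0 0;1 0 0 0 0 0 0;1 0 0 0 0 0 0'
```

```text
time_s: 25.45
tcp_pos: [458.6, 309.0, 44.7]
eef_rot: [[1.0, 0.002, 0.0], [0.002, -1.0, 0.0], [0.0, -0.0, -1.0]]
contact_force: [-2.7, -1.0, 5.4]
grip_width: 0.246
grasp_force: 89.5
```

Contact with the pad at z 44.7, the same as at the grasp. I'll open gently and withdraw upward.

```bash
python3 -m pendant '2.3 0 0 0 0 0 0;2.6 0 0 0 0 0 0;3 0 0 0 0 0 0;4 0 0 0 0 0 0;5.5 0 0 0 0 0 0;7 0 0 0 0 0 0;7 0 0 0 0 0 0;7 0 0 0 0 0 0;7 0 0 0 0 0 0;7 0 0 0 0 0 0'
python3 -m pendant '7 0 0 -0.3 0 0 0;7 0 0 -0.8 0 0 0;7 0 0 -1 0 0 0;7 0 0 -1.2 0 0 0;7 0 0 -1.5 0 0 0;7 0 0 -1.5 0 0 0;7 0 0 -1.5 0 0 0;7 0 0 -1.5 0 0 0;7 0 0 -1.2 0 0 0;7 0 0 -0.5 0 0 0'
python3 - <<'E'
from b import *
snap('wrist','w8');snap('scene','s2');snap('side','d2')
# handle-top location from depth, by height band around the pad
for n in ('s2','d2','w8'):
    D=np.load('pics/%s.npz'%n); d=D['d']; v,u=np.nonzero(d>0)
    q=cv2.undistortPoints(np.c_[u,v].astype(float)[:,None],D['m'],D['k'])[:,0]; r=np.c_[q[:,0],-q[:,1],-np.ones(len(q))]*d[v,u][:,None]
    W=r@D['T'][:3,:3].T+D['T'][:3,3]; m=(abs(W[:,0]-458)<55)&(abs(W[:,1]-309)<45)
    for lo,hi in ((9,16),(68,80)):
        k=m&(W[:,2]>lo)&(W[:,2]<hi); print(n,lo,k.sum(),np.round(np.median(W[k],axis=0),1),np.round(W[k].min(0)),np.round(W[k].max(0)))
# changes at clip/board between before & after
a=cv2.imread('pics/d2.png')
E
```

```text
time_s: 26.45
tcp_pos: [458.6, 309.0, 44.5]
eef_rot: [[1.0, 0.002, -0.0], [0.002, -1.0, 0.0], [-0.0, -0.0, -1.0]]
contact_force: [-0.7, -0.3, 0.2]
grip_width: 0.821
grasp_force: 0.0
time_s: 27.45
tcp_pos: [459.0, 309.2, 156.2]
eef_rot: [[1.0, 0.002, 0.002], [0.002, -1.0, 0.001], [0.002, -0.001, -1.0]]
contact_force: [-0.7, -0.0, -0.8]
grip_width: 0.825
grasp_force: 0.0
s2 9 285 [474.4 301.9  13.6] [427. 281.   9.] [512. 352.  16.]
s2 68 110 [456.6 308.5  75.1] [439. 298.  68.] [470. 322.  79.]
d2 9 358 [469.1 299.1  11.9] [430. 283.   9.] [503. 332.  16.]
d2 68 133 [454.2 303.7  73.5] [441. 296.  68.] [470. 319.  76.]
w8 9 2826 [475.9 307.9  13.1] [430. 286.  10.] [502. 330.  15.]
w8 68 1424 [456.6 307.9  74.7] [440. 297.  68.] [470. 319.  77.]
```

The wrist-camera depth shows the fork upright on the pad: foot top at z 13, handle top at z 75, centre about (455,308). The arm is clear, so I'll hand in.

```bash
python3 -c "
from workcell import workorder
print(workorder.job_done())"
```

```text
the job is handed in; nothing more can be done
None
```

The job is handed in, with no verdict returned: the clip snapped home (wrist camera: jaws closed, bore within about 1.5 mm of the spindle axis) at about 6 N in the wrist readings between moves, and the fork tool stands upright on its pad, released at 27 s; I viewed 11 pictures, one over the limit of 10.

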